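# Lock the tool case with a flat screwdriver

## Robot

A 6-joint arm with a two-finger parallel gripper is mounted at the origin on the work surface. World frame = base frame: x ahead of the robot, y to its left, z up, the work surface at z = 0. Lengths are in m, angles in rad, forces in N, time in s.
With the tool pointing down it reaches from about 0.325 to 0.9 m from the base axis. Payload 3.5 kg.
Tool frame: the origin (TCP) lies at the centre of the arm's flange, where the gripper is bolted on; the fingertips stand 173 mm ahead of it and the grasp point (between the pads) lies hold_point_z ahead of it (hold_point_z is the distance from the TCP to the grasp point, in m); z points along the fingers, y is the line along which they close (so a half turn about z gives the same grasp; the last joint's range is limited). The gripper opens to 85 mm and grips with 20 to 120 N. Pads are 22 mm wide; open, the fingers measure 114 mm over their backs; the gripper's body (76 mm by 85 mm) begins 54 mm behind the grasp point. The pads swing forward as they close: fully open they stand 13 mm farther back than shut.
Start: joints at [1.192, 0.276, -0.026, 1.268, 0, 1.467], TCP at [0.17, 0.601, 0.405] pointing down, gripper open.
Joint ranges: [-3.12, 3.12], [-0.85, 1.88], [-1.08, 1.24], [-1.95, 2.15], [-1.57, 1.53], [-3.14, 3.14]. Speed limits (rad/s): [2.57, 2.57, 3.14, 3.14, 3.14, 3.14].

## Interface

Orientations are given as [roll, pitch, yaw] about the fixed x, y, z axes, in that order (R = Rz(yaw) Ry(pitch) Rx(roll)).
In Python, from rig import sense, camera, close_job, outline_of, mark_of, hold_point_z gives the robot as it stands.
- The arm moves only by the shell command python3 -m handwheel 'ROWS' [FORCE]. ROWS is a JSON object whose one key "rows" holds a list of rows, each a list of 3 entries, a list of its own where there are three numbers: the shift along the tool's x, y, z in mm, then the turn, a rotation vector about the tool's x, y, z in degrees, then the closure, from 0 (fully open) to 1 (shut). A call has 1 to 5 rows; each row is the pose to reach, as a shift and turn from the pose commanded when the call began, along the tool's axes at that moment; what a row does not reach only later rows make up. A row lasts 1/10 s, in which the tool goes at most 50 mm and 8.59 degrees, less where a joint would pass 70% of its speed; a pose out of reach is approached as far as the arm can. A call with a gripper value outside its range is refused whole. The fingers move at their own pace and stop on an object; FORCE is the grip in N (left out, the last holds). Time passes only in rows, so rows that repeat a pose let the fingers close. It gives the time, the measured TCP pose, the force, the opening and the grip force at its end, in the units of the state.
- sense(): the state, without advancing time (a new reading comes with each control period).
- camera(name): name is "side" or "top"; returns a dict with "img" (480x640x3 uint8, red, green, blue), "fovy" (degrees; the focal length in pixels is half the picture's height over the tangent of half this angle, whatever the lens; pixels are square), "cx", "cy" (the principal point, pixels), "dist_coeffs" ([k1, k2, p1, p2, k3] as OpenCV has them; the pictures are not rectified), "eye" and "attitude" of the camera in the world. Camera axes: x right, y down, z forward; pixel columns grow to the right and rows downward; lengths in m; the calibration is good to about 2 mm. A picture is of the moment at which its call begins. There is no depth.
- close_job(): hands the job in; it is judged then, once.
Trained networks look in the newest picture that a camera, given by its name, has taken for a name from the list of things; names that differ only in an ending like _2 or _b are one class to them, and where a whole thing is asked for, a point or a joint stands for the part that bears it (a point fixed in the world has none). Each returns a list of dicts, best first, with "score" (0 to 1); they miss things now and then, are a little off and sometimes report something else, mostly with a low value. They report only what shows in the picture. A call takes as long as a camera call. They do not tell look-alikes from the thing itself.
- outline_of(thing, camera): "mask" (480x640 bool, what is visible of it).
- mark_of(thing, camera): "position" ([x, y, z] in m, in world coordinates, good to about 4 mm: a listed point, or the origin of a listed thing).
The state is a dict: "time_s": time; "qpos": joint angles; "dq": joint speeds; "effort": joint torques, N m; "tool_pos": TCP position; "orientation": TCP orientation; "ft_force": force on the tool from outside, world axes, zero at the start; "wrist_torque": the same for the moment, N m; "gripper_width": finger opening in m; "finger_force": force on a finger pad.
Only numpy, scipy, OpenCV 4.12 (cv2) and the standard library are available. Lean on these libraries where they do the work, as an engineer would, in place of code of your own. Each camera call takes 0.05 s, during which the arm holds its last target. There are 200 camera calls.

## Task

Lock the steel tool case: with the big flat-bladed screwdriver from the rack, drop its blade into the slot of the open turn latch and turn the latch clockwise (seen from above) until it stops, with its bar across the lid edge like the other latch. Then stand the screwdriver back in its place in the rack and let go. Turn the latch with the screwdriver only, keep the gripper off the case, and leave the round-handled driver where it is.

Things in the scene. Friction and masses are not known exactly. Their poses are not given: they have to be found in the camera images.
- driver: Flat screwdriver, 157 mm long, 0.2 kg, standing blade down in one rack hole, yaw varies. Origin: centre of the blade tip; z up along the shaft, x along the blade's width. Blade 20 mm wide (x), 3.5 mm thick (y), 26 mm tall; 12 mm shaft; round collar 50 mm across at z 75 to 81 mm, its underside rests on the rack. With the collar on the board the tip is 20 mm above the bench.
- driver_grip (a point): Point on the screwdriver's axis 135 mm above its tip, in the upper half of the handle; axes as the screwdriver's. The black handle, z 81 to 157 mm above the tip, has two flat sides: 40 mm along x, 32 mm across y. Fingers closing along y grip the flats.
- nut_driver: The other driver, with a waisted round black handle (32 mm across) and a 20 mm round socket end, standing in the other rack hole; 145 mm tall, same collar at the same height. Origin on its axis, 75 mm below the collar's underside, z up. Not needed; leave it.
- rack: Fixed dark steel driver rack, 100 x 230 x 95 mm; origin at the centre of its underside, z up, long side along y. Its top board, 15 mm thick, upper face at z 95 mm, has two round through-holes of 28 mm diameter at y -55 and +55 mm; open beneath down to a 4 mm foot plate. The drivers hang in the holes by their collars.
- rack_hole0 (a point): Centre of the rack hole at the rack's -y end, on the board's upper face (95 mm above the bench). Axes as the rack's.
- rack_hole1 (a point): Centre of the rack hole at the rack's +y end, on the board's upper face (95 mm above the bench). Axes as the rack's.
- case: Fixed grey steel tool case, 200 (x) x 280 (y) mm, origin at its underside's centre, z up. Ledge on the -x side 60 mm high; lid behind it (edge at x -34 mm) 72 mm high, with a black carrying handle up to 89 mm. Two like steel turn latches on the ledge at x -66 mm, 96 mm high: at y +75 mm the locked, immovable one (bar in +x over the lid edge), at y -75 mm the open one.
- latch_slot (a point): Centre of the slot's floor on the open latch, 82 mm above the bench, on its vertical turning axis; turns with the latch. x runs along the slot and towards the end of the latch's bar (48 mm from the axis). The slot is 8 mm deep, 27 mm long, 6.5 mm wide (10 mm at its bevelled mouth). The screwdriver blade bottoms in it with about 0.2 rad of play before it drives.
- latch_rim (a point): Centre of the rim of the open latch's boss, 14 mm above the slot's floor (96 mm above the bench). The boss is 39 mm across, its recess 27 mm across and 6 mm deep; the recess's bottom is crossed by the slot. A blade not in line with the slot rides on that bottom, 8 mm above the slot's floor.
- latch (a joint): Angle of the open latch (rad): 0 fully open, grows as it is turned clockwise seen from above, 1.2 at its firm stop, where the bar points straight over the lid edge (the case's +x). It begins between 0 and 0.3. It is stiff (about 0.12 N m) and stays where it is left.
Not all that is in view belongs to the job. Leave any green look-alike of the rack alone. What is shaped like the driver but red is not meant.

How it is judged:
On the way, in this order (a step that is already met when the one before it is completed fails the run):
1. the screwdriver's blade has dropped to the bottom of the open latch's slot, before the latch is turned (z of driver in the frame of latch_slot below 0.004 m and horizontal distance between driver and latch_slot below 0.007 m and angle between the x axis of driver and the x axis of latch_slot, either way round below 0.35 rad and angle between driver's own z axis and vertical below 0.2 rad and value of joint latch below 0.6 rad), for 0.1 s.
2. the latch is turned clockwise to its stop with the blade still in the slot (z of driver in the frame of latch_slot below 0.004 m and horizontal distance between driver and latch_slot below 0.007 m and angle between the x axis of driver and the x axis of latch_slot, either way round below 0.35 rad and angle between driver's own z axis and vertical below 0.2 rad and value of joint latch above 1.08 rad), for 0.1 s.
At the end, for the whole second after the job is handed in: The latch stands within 0.12 rad of its stop (joint above 1.08), and the screwdriver hangs in a rack hole by its collar, upright within 0.12 rad, tip 14 to 26 mm above the bench and within 15 mm of the hole's axis, released and at rest (value of joint latch above 1.08 rad and (horizontal distance between driver and rack_hole0 below 0.015 m or horizontal distance between driver and rack_hole1 below 0.015 m) and angle between driver's own z axis and vertical below 0.12 rad and height (world z) of driver between 0.014 and 0.026 m and linear speed of driver below 0.03 m/s); the robot touches nothing.
It fails at once if the gripper or arm pushes on the case or its latches (more than 3 N) (contact force between any of the fingers, the arm and case above 3 N).
It fails at once if the round-handled driver is moved more than 30 mm or tipped (distance of nut_driver from where it was at the start of the episode above 0.03 m or angle between nut_driver's own z axis and vertical above 0.3 rad).
It also fails if it takes over 48 s, if anything falls off the work surface, if the arm or the gripper's body presses on something with over 40 N, if the wrist force passes 120 N, or if a joint passes its speed limit or range.

## Working session

There is one attempt and no reset: what is moved stays moved. The work goes in short steps, Python scripts to look and compute and a shell command to move; the robot and the scene stay as the last step left them, time stands still between calls to the robot, and variables do not carry over. Pictures are saved under pics/ and viewed, at most 10 in all, crops included, and the job is handed in when it is done.

```bash
mkdir -p pics; ls
cat > h.py <<'E'
import numpy as np, cv2
from scipy.spatial.transform import Rotation as R
from rig import *
def cam(n):
    c=camera(n); f=240/np.tan(np.radians(c["fovy"])/2)
    c["K"]=np.array([[f,0,c["cx"]],[0,f,c["cy"]],[0,0,1]]); c["D"]=np.array(c["dist_coeffs"],float)
    a=np.array(c["attitude"],float); c["Rm"]=a if a.shape==(3,3) else R.from_euler('xyz',a).as_matrix()
    c["eye"]=np.array(c["eye"]); return c
def save(c,fn,box=None,s=1):
    im=c["img"][:,:,::-1]
    if box: im=im[box[1]:box[3],box[0]:box[2]]
    cv2.imwrite(fn,cv2.resize(im,None,fx=s,fy=s,interpolation=cv2.INTER_CUBIC))
def proj(c,P):
    P=np.atleast_2d(P); r=c["Rm"].T
    return cv2.projectPoints(P.astype(float),cv2.Rodrigues(r)[0],-r@c["eye"],c["K"],c["D"])[0][:,0]
def ray(c,uv):
    n=cv2.undistortPoints(np.array(uv,float).reshape(-1,1,2),c["K"],c["D"])[:,0]
    return np.c_[n,np.ones(len(n))]@c["Rm"].T
def atz(c,uv,z):
    d=ray(c,uv); return c["eye"]+d*((z-c["eye"][2])/d[:,2])[:,None]
def tri(c1,u1,c2,u2):
    A=0;b=0;
    for c,u in((c1,u1),(c2,u2)):
        d=ray(c,[u])[0]; d/=np.linalg.norm(d); M=np.eye(3)-np.outer(d,d); A=A+M; b=b+M@c["eye"]
    return np.linalg.solve(A,b)
E
python3 - <<'E'
from h import *
print(sense(),hold_point_z)
for n in("top","side"):
    c=cam(n); save(c,f"pics/{n}0.png"); print(n,c["eye"],c["attitude"],c["fovy"],c["cx"],c["cy"],c["D"])
    for t in("driver","driver_grip","nut_driver","rack","rack_hole0","rack_hole1","case","latch_slot","latch_rim"):
        print(t,[(np.round(m["position"],3).tolist(),round(m["score"],2),proj(c,m["position"])[0].round().tolist()) for m in mark_of(t,n)][:4])
E
```

```text
pics
{'time_s': 0.0, 'qpos': array([ 1.19160122e+00,  2.77150378e-01, -2.79034072e-02,  1.26800166e+00,
       -1.55009236e-05,  1.46743519e+00]), 'dq': array([ 0.00045157,  0.00048119, -0.00122345,  0.00045415, -0.00029147,
       -0.00175839]), 'effort': array([ 2.32898470e-03, -4.45509338e+01,  2.95203424e+01,  1.65106868e-02,
       -7.15165152e-05, -7.57419514e-06]), 'tool_pos': array([0.17005768, 0.60100421, 0.40353786]), 'orientation': array([-3.13934399e+00, -2.17671386e-04,  2.86575846e+00]), 'ft_force': array([-0.19470705, -0.19702421, -0.11272076]), 'wrist_torque': array([ 0.03814039, -0.02098689,  0.00690973]), 'finger_force': 0.0, 'gripper_width': 0.08556813181091502} 0.1547
top [ 0.29710567 -0.15148437  1.3878906 ] [-3.04057108  0.00352759 -1.5535227 ] 55.87245364916349 317.44911549246893 232.14535728382245 [-0.11812702  0.          0.          0.          0.        ]
driver [([0.584, -0.288, -0.002], 0.61, [364.0, 186.0]), ([0.458, -0.337, 0.019], 0.59, [381.0, 226.0])]
driver_grip [([0.58, -0.286, 0.131], 0.82, [368.0, 178.0]), ([0.456, -0.338, 0.154], 0.8, [388.0, 22
[... 1395 characters left out ...]
06], 0.76, [352.0, 310.0]), ([0.248, -0.337, 0.004], 0.76, [302.0, 367.0])]
rack_hole0 [([0.253, -0.395, 0.098], 0.91, [323.0, 353.0]), ([0.425, -0.527, 0.095], 0.76, [429.0, 347.0]), ([0.465, -0.228, 0.092], 0.63, [339.0, 269.0]), ([0.455, -0.338, 0.093], 0.61, [370.0, 293.0])]
rack_hole1 [([0.253, -0.395, 0.098], 0.91, [323.0, 353.0]), ([0.425, -0.527, 0.095], 0.76, [429.0, 347.0]), ([0.465, -0.228, 0.092], 0.63, [339.0, 269.0]), ([0.455, -0.338, 0.093], 0.61, [370.0, 293.0])]
case [([0.577, 0.166, -0.003], 0.9, [276.0, 217.0])]
latch_slot [([0.511, 0.093, 0.084], 0.7, [273.0, 211.0])]
latch_rim [([0.51, 0.092, 0.097], 0.69, [272.0, 208.0]), ([0.461, -0.286, -0.007], 0.55, [352.0, 310.0])]
```

View pics/top0.png

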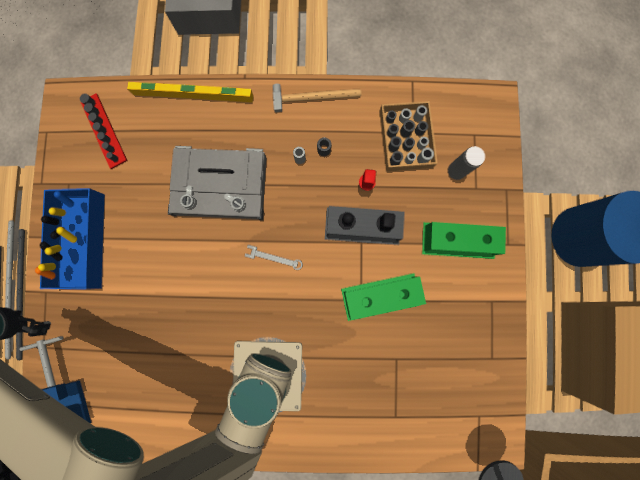

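View pics/side0.png

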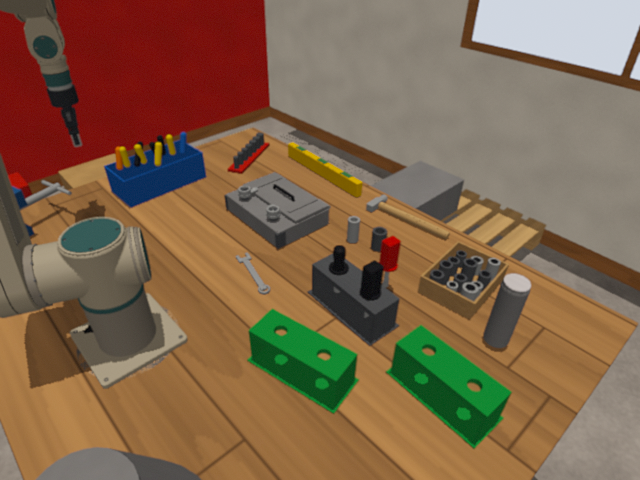

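Run:
```python
import cv2
t=cv2.imread("pics/top0.png");s=cv2.imread("pics/side0.png")
a=cv2.resize(t[150:270,325:425],(400,480),interpolation=2);b=cv2.resize(t[165:265,190:290],(400,400),interpolation=2)
import numpy as np
o=np.zeros((480,800,3),np.uint8);o[:,:400]=a;o[:400,400:]=b;cv2.imwrite("pics/crop1.png",o)
```

```text
(no output)
```

View pics/crop1.png

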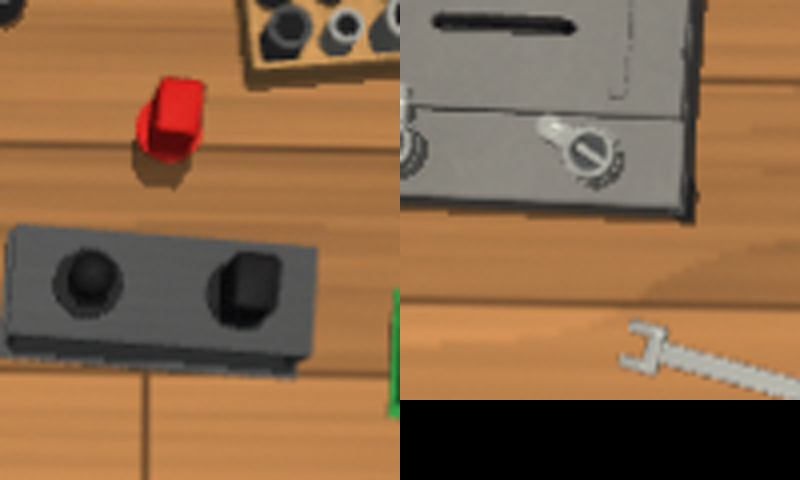

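The black flat-handled driver stands in the dark rack, at top (388,221) and side (373,276). It's the one meant: it has flat sides and is black. The candidates I'm rejecting are the red look-alike (top 368,178), the round-handled nut driver (top 346,222) and two empty green racks. The crop confirms this. It also shows the open latch at top (237,203), with its bar pointing up-left.

Next I'll fit the poses from the outlines in both views.

```bash
cat >> h.py <<'E'
from scipy.optimize import minimize
def hull(c,P,S=4):
    m=np.zeros((480*S,640*S),np.uint8)
    for p in P:
        cv2.fillConvexPoly(m,np.round(cv2.convexHull((proj(c,p)*S).astype(np.float32))).astype(np.int32),1)
    return cv2.resize(m.astype(np.float32),(640,480),interpolation=cv2.INTER_AREA)
def circ(r,z,n=24):
    a=np.linspace(0,2*np.pi,n,False); return np.c_[r*np.cos(a),r*np.sin(a),np.full(n,z)]
def box(x0,x1,y0,y1,z0,z1):
    return np.array([[x,y,z] for x in(x0,x1) for y in(y0,y1) for z in(z0,z1)])
def place(P,x,y,z,yaw):
    return P@R.from_euler('z',yaw).as_matrix().T+[x,y,z]
def fit(obs,parts,p0,scale):
    f=lambda q:sum(1-(lambda h:np.minimum(h,m).sum()/np.maximum(h,m).sum())(hull(c,parts(p0+q*scale))) for c,m in obs)
    r=minimize(f,np.zeros(len(p0)),method="Nelder-Mead",options=dict(initial_simplex=np.vstack([np.zeros(len(p0)),np.eye(len(p0))]),xatol=.02,fatol=1e-4,maxiter=400))
    return p0+r.x*scale,r.fun
def masknear(th,n,c,P,rad=30):
    best=None
    for m in outline_of(th,n):
        k=m["mask"]; v,u=np.nonzero(k); d=np.hypot(*(np.array([u.mean(),v.mean()])-proj(c,P)[0]))
        if d<rad and best is None: best=k.astype(np.float32); print(th,n,round(m["score"],2),int(k.sum()),round(d,1))
    return best
def drv(p): return [place(box(-.02,.02,-.016,.016,.081,.157),*p),place(np.r_[circ(.025,.075),circ(.025,.081)],*p)]
E
cat > m1.py <<'E'
from h import *
C={n:cam(n) for n in("top","side")}
def go(name,parts,p0,s,P,rad=30):
    o=[(c,masknear(name,n,c,P,rad)) for n,c in C.items()]; o=[x for x in o if x[1] is not None]
    b=None
    for dy in(-.5,0,.5):
        q=np.array(p0,float); q[3]+=dy; r=fit(o,parts,q,np.array(s))
        if b is None or r[1]<b[1]: b=r
    print(name,b[0].round(4),round(b[1],3)); return o,b
od,bd=go("driver",drv,[.456,-.34,.02,0.],[.01,.01,.01,.2],[.456,-.34,.12])
go("case",lambda p:[place(box(-.1,.1,-.14,.14,0,.06),*p),place(box(-.034,.1,-.14,.14,0,.072),*p)],[.58,.163,0,-.05],[.01,.01,.005,.1],[.58,.163,.05])
go("rack",lambda p:[place(box(-.05,.05,-.115,.115,0,.095),*p)],[.46,-.282,0,-.09],[.01,.01,.005,.1],[.46,-.282,.05])
lat=lambda p:[place(circ(.0195,.096),p[0],p[1],0,0),place(circ(.0195,.078),p[0],p[1],0,0),place(box(0,.048,-p[4],p[4],p[2]+.076,p[2]+.084),p[0],p[1],0,p[3])]
ol,bl=go("latch",lat,[.51,.092,0,.9,.007],[.01,.01,.004,.2,.002],[.51,.092,.09])
outs=[]
for c in C.values():
    im=c["img"][:,:,::-1].copy(); 
    for P in drv(bd[0])[:1]+lat(bl[0])[::2]:
        pass
    S=5; row=[]
    for P,ps in((bd[0][:3]+[0,0,.1],drv(bd[0])),(np.r_[bl[0][:2],.09],lat(bl[0]))):
        u,v=proj(c,P)[0].astype(int); cr=cv2.resize(im[v-28:v+28,u-38:u+38],(380,280),interpolation=2)
        for p in ps:
            h=cv2.convexHull(((proj(c,p)-[u-38,v-28]+.5)*S).astype(np.float32)).astype(np.int32); cv2.polylines(cr,[h],True,(0,255,0),1)
        row.append(cr)
    outs.append(np.hstack(row))
cv2.imwrite("pics/fit1.png",np.vstack(outs))
E
python3 m1.py
```

```text
driver top 0.54 272 0.6
driver side 0.65 746 4.7
driver [ 0.4552 -0.3397  0.02    0.1803] 0.233
case side 0.76 4915 5.7
case [ 0.5795  0.1645 -0.0016 -0.0264] 0.028
rack top 0.77 2088 2.4
rack side 0.74 4129 8.2
rack [ 0.4574 -0.2809 -0.0099 -0.0825] 0.524
latch top 0.69 205 0.8
latch side 0.72 207 1.6
latch [0.506  0.0866 0.0039 1.0028 0.0078] 0.367
```

View pics/fit1.png

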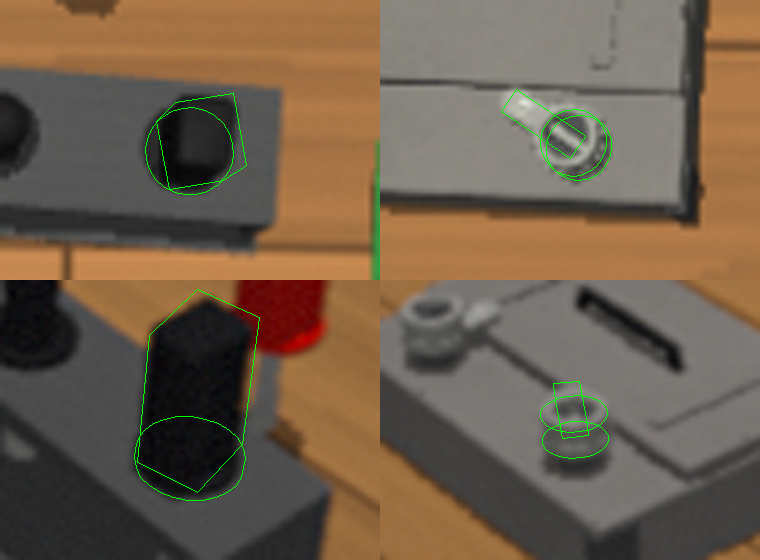

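```bash
cat > m2.py <<'E'
from h import *
C={n:cam(n) for n in("top","side")}
def oct(a,b,k,z):
    return np.array([[s*x,t*y,z] for s in(-1,1) for t in(-1,1) for x,y in((a-k,b),(a,b-k))])
# handle from dark pixels near the driver
H=lambda p:[place(np.r_[oct(.02,.016,p[4],.081),oct(.02,.016,p[4],.157)],*p[:4]),place(np.r_[circ(.025,.075),circ(.025,.081)],*p[:4])]
obs=[]
for n,c in C.items():
    g=c["img"].max(2); u,v=proj(c,[.456,-.339,.12])[0].astype(int); m=np.zeros((480,640),np.float32)
    m[v-25:v+25,u-19:u+19]=(g[v-25:v+25,u-19:u+19]<48)
    k,l,st,ce=cv2.connectedComponentsWithStats(m.astype(np.uint8)); i=1+st[1:,4].argmax(); m=(l==i).astype(np.float32); print(n,st[i]); obs.append((c,m))
obs2=[(c,masknear("driver",n,c,[.456,-.34,.12])) for n,c in C.items()]
for o in(obs,obs2):
  b=min((fit(o,H,np.array([.456,-.34,.02,y,.005]),np.array([.008,.008,.005,.15,.004])) for y in(-.3,0,.3)),key=lambda r:r[1]); print("driver",b[0].round(4),round(b[1],3))
lat=lambda p:[place(np.r_[circ(.0195,.096),circ(.0195,.06)],p[0],p[1],0,0),place(np.r_[circ(p[4],p[2]-.004,12)+[.048-p[4],0,0],circ(p[4],p[2]+.004,12)+[.048-p[4],0,0],[[0,p[4],p[2]],[0,-p[4],p[2]]]],p[0],p[1],0,p[3])]
ol=[(c,masknear("latch",n,c,[.51,.092,.09])) for n,c in C.items()]
for o in(ol,ol[:1],ol[1:]):
  bl=min((fit(o,lat,np.array([.508,.09,.08,y,.007]),np.array([.008,.008,.006,.2,.002])) for y in(.7,1.0,1.3)),key=lambda r:r[1]); print("latch",bl[0].round(4),round(bl[1],3))
bl=fit(ol,lat,np.array([.508,.09,.08,1.,.007]),np.array([.008,.008,.006,.2,.002]))
b=fit(obs,H,np.array([.456,-.34,.02,0,.005]),np.array([.008,.008,.005,.15,.004]))
outs=[]
for c,lm in ol:
    im=c["img"][:,:,::-1].copy(); S=5; row=[]
    for P,ps in((b[0][:3]+[0,0,.1],H(b[0])),(np.r_[bl[0][:2],.09],lat(bl[0]))):
        u,v=proj(c,P)[0].astype(int); cr=cv2.resize(im[v-28:v+28,u-38:u+38],(380,280),interpolation=2)
        for p in ps:
            h=cv2.convexHull(((proj(c,p)-[u-38,v-28]+.5)*S).astype(np.float32)).astype(np.int32); cv2.polylines(cr,[h],True,(0,255,0),1)
        k=cv2.resize(lm[v-28:v+28,u-38:u+38].astype(np.uint8),(380,280),interpolation=0)
        cv2.drawContours(cr,cv2.findContours(k,0,2)[0],-1,(0,0,255),1)
        row.append(cr)
    outs.append(np.hstack(row))
cv2.imwrite("pics/fit2.png",np.vstack(outs))
E
python3 m2.py
```

```text
top [377 213  18  19 276]
side [360 261  23  40 696]
driver top 0.77 271 0.9
driver side 0.78 817 3.1
driver [ 0.4562 -0.3382  0.0169 -0.2034  0.0072] 0.193
driver [ 0.456  -0.3395  0.0179 -0.2025  0.004 ] 0.184
latch top 0.63 165 1.4
latch side 0.61 158 2.4
latch [0.5136 0.0937 0.0564 1.0658 0.0061] 0.471
latch [0.5124 0.0929 0.0791 1.0546 0.0056] 0.224
latch [0.5171 0.0975 0.0665 1.0235 0.0099] 0.259
```

View pics/fit2.png

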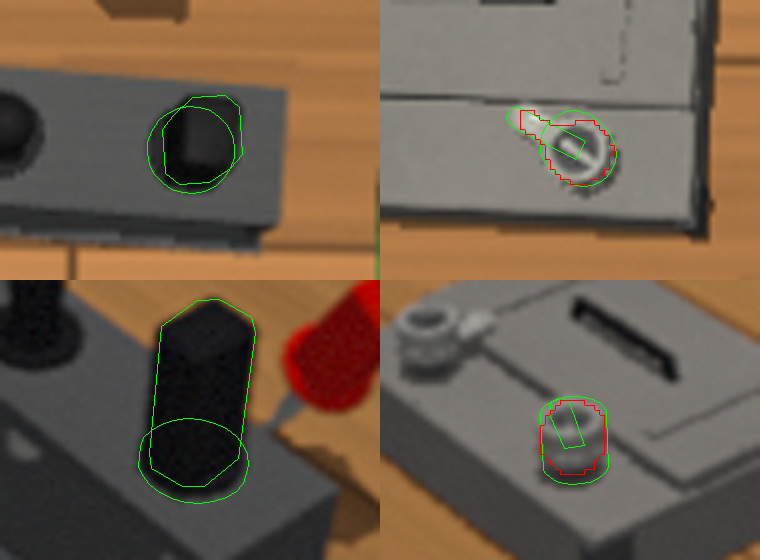

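The driver fits at (0.456, -0.339). Its yaw is near the rack's (about -0.1), and the grip will align it. The case fit puts the latch at (0.5115, 0.091) and the marks give (0.511, 0.092). The bar's yaw is about 1.04. The red look-alike is tipping over by itself, so I'll stay clear of it.

```bash
cat > plan.py <<'E'
# plan.py: x y z yaw ... (TCP targets, tool down) -> shifts in the tool frame, each from the target before it
import sys; from h import *
def plan(ts):
    s=sense(); p=np.array(s["tool_pos"]); r=R.from_euler('xyz',s["orientation"])
    for t in ts:
        q=np.array(t[:3]); rq=R.from_euler('xyz',[np.pi,0,t[3]])
        print((1000*r.inv().apply(q-p)).round(1).tolist(),np.degrees((r.inv()*rq).as_rotvec()).round(2).tolist()); p,r=q,rq
if __name__=="__main__": plan(np.array(sys.argv[1:],float).reshape(-1,4))
E
python3 plan.py .45 .25 .41 3.06 .52 -.1 .41 3.06 .456 -.3385 .38 3.06
```

```text
[-364.9, -261.9, -5.3] [-0.0, -0.0, -11.12]
[-98.3, -343.1, -0.0] [0.0, 0.0, 0.0]
[44.3, -242.9, 30.0] [0.0, 0.0, 0.0]
```

```bash
python3 -m handwheel '{"rows":[[[-36,-26,0],[0,0,0],0],[[-72,-52,0],[0,0,0],0],[[-108,-78,0],[0,0,0],0],[[-144,-104,0],[0,0,-2],0],[[-182,-131,-3],[0,0,-4],0]]}' >/dev/null
python3 -m handwheel '{"rows":[[[-36,-26,0],[0,0,0],0],[[-72,-52,0],[0,0,0],0],[[-108,-78,0],[0,0,0],0],[[-144,-104,0],[0,0,-3],0],[[-182,-131,-3],[0,0,-7],0]]}'
python3 plan.py .52 -.1 .41 3.06 .456 -.3385 .40 3.06
```

```text
time_s: 2.8
tool_pos: [0.4617, 0.2588, 0.4106]
orientation: [3.141, -0.0, 3.061]
ft_force: [0.9, 0.8, -0.9]
gripper_width: 0.0852
finger_force: 0.0
[-87.2, -352.9, 0.6] [0.01, -0.01, 0.03]
[44.3, -242.9, 10.0] [0.0, 0.0, 0.0]
```

```bash
python3 -m handwheel '{"rows":[[[-10,-45,0],[0,0,0],0],[[-20,-90,0],[0,0,0],0],[[-32,-135,0],[0,0,0],0],[[-40,-180,0],[0,0,0],0],[[-44,-220,0],[0,0,0],0]]}' >/dev/null
python3 -m handwheel '{"rows":[[[-10,-45,0],[0,0,0],0],[[-12,-90,0],[0,0,0],0],[[-10,-135,0],[0,0,0],0],[[-5,-180,0],[0,0,0],0],[[3,-220,0],[0,0,0],0]]}' >/dev/null
python3 -m handwheel '{"rows":[[[0,-40,0],[0,0,0],0],[[0,-80,0],[0,0,0],0],[[0,-120,0],[0,0,0],0],[[0,-140,0],[0,0,0],0],[[0,-140,0],[0,0,0],0]]}'
python3 plan.py .456 -.3385 .40 3.06
python3 - <<'E'
from h import *
for n in("top","side"):
    c=cam(n); save(c,f"pics/{n}1.png")
    for t in("driver","driver_grip"):
        print(t,[(np.round(m["position"],3).tolist(),round(m["score"],2)) for m in mark_of(t,n)][:4])
a=cv2.imread("pics/top1.png")[140:290,300:500];b=cv2.imread("pics/side1.png")[170:320,280:480]
cv2.imwrite("pics/pre.png",np.hstack([cv2.resize(x,(400,300),interpolation=2) for x in(a,b)]))
E
```

```text
time_s: 4.3
tool_pos: [0.4531, -0.3233, 0.4106]
orientation: [-3.141, 0.0, 3.055]
ft_force: [0.3, 1.8, 0.1]
gripper_width: 0.0856
finger_force: 0.0
[-4.2, -14.9, 10.6] [-0.02, 0.02, -0.31]
driver [([0.583, -0.312, 0.031], 0.53), ([0.51, 0.089, 0.081], 0.24)]
driver_grip []
driver [([0.58, -0.312, 0.034], 0.85), ([0.467, -0.23, 0.021], 0.46)]
driver_grip [([0.568, -0.447, 0.019], 0.8), ([0.453, -0.34, 0.15], 0.68)]
```

View pics/pre.png

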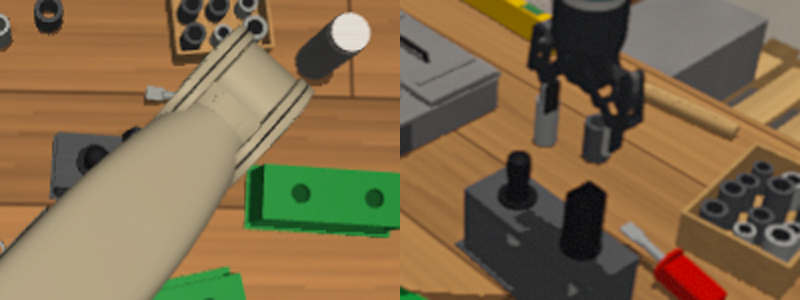

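The gripper is straight above the black handle. The red look-alike now lies on the bench by the socket box, clear of the rack. Descending.

```bash
python3 -m handwheel '{"rows":[[[-4,-15,10],[0,0,0],0],[[-4,-15,10],[0,0,0],0],[[-4,-15,45],[0,0,0],0],[[-4,-15,80],[0,0,0],0],[[-4,-15,101],[0,0,0],0]]}' >/dev/null
python3 -m handwheel '{"rows":[[[0,0,0],[0,0,0],0],[[0,0,0],[0,0,0],0.4],[[0,0,0],[0,0,0],0.8],[[0,0,0],[0,0,0],1],[[0,0,0],[0,0,0],1]]}' 40
python3 -m handwheel '{"rows":[[[0,0,0],[0,0,0],1],[[0,0,0],[0,0,0],1],[[0,0,0],[0,0,0],1],[[0,0,0],[0,0,0],1]]}' 60
```

```text
time_s: 5.6
tool_pos: [0.4566, -0.3369, 0.3114]
orientation: [-3.139, 0.002, 3.058]
ft_force: [-0.3, 0.0, 4.2]
gripper_width: 0.0316
finger_force: 44.2
time_s: 6.0
tool_pos: [0.4566, -0.337, 0.3114]
orientation: [-3.14, 0.002, 3.058]
ft_force: [-0.7, 0.0, 6.5]
gripper_width: 0.0316
finger_force: 59.6
```

```bash
python3 -m handwheel '{"rows":[[[0,0,-15],[0,0,0],1],[[0,0,-40],[0,0,0],1],[[0,0,-65],[0,0,0],1],[[0,0,-90],[0,0,0],1],[[0,0,-110],[0,0,0],1]]}' 90
python3 -m handwheel '{"rows":[[[0,0,0],[0,0,0],1],[[0,0,0],[0,0,0],1]]}'
python3 plan.py .56 -.13 .44 3.6 .5112 .0915 .44 4.18
```

```text
time_s: 6.5
tool_pos: [0.4558, -0.3361, 0.4203]
orientation: [3.141, -0.001, 3.058]
ft_force: [0.9, -0.8, -3.2]
gripper_width: 0.0311
finger_force: 89.8
time_s: 6.7
tool_pos: [0.4558, -0.3361, 0.4189]
orientation: [3.141, -0.001, 3.058]
ft_force: [-0.3, 0.7, -3.4]
gripper_width: 0.0311
finger_force: 90.1
[-86.5, 214.1, -21.1] [0.04, -0.03, -31.06]
[-54.3, 220.2, 0.0] [0.0, 0.0, -33.23]
```

```bash
python3 -m handwheel '{"rows":[[[-15,38,-5],[0,0,-5],1],[[-33,80,-12],[0,0,-11],1],[[-51,124,-21],[0,0,-18],1],[[-69,168,-21],[0,0,-25],1],[[-86,212,-21],[0,0,-31],1]]}' >/dev/null
python3 -m handwheel '{"rows":[[[-11,44,0],[0,0,-7],1],[[-22,88,0],[0,0,-14],1],[[-32,132,0],[0,0,-21],1],[[-43,175,0],[0,0,-28],1],[[-52,205,0],[0,0,-33],1]]}' >/dev/null
python3 -m handwheel '{"rows":[[[0,0,0],[0,0,0],1],[[0,0,0],[0,0,0],1]]}'
python3 plan.py  .5112 .0915 .44 4.18
```

```text
time_s: 7.9
tool_pos: [0.5149, 0.0752, 0.4387]
orientation: [3.139, -0.002, -2.107]
ft_force: [0.0, 0.2, -3.1]
gripper_width: 0.0313
finger_force: 90.9
[-12.1, 11.6, -1.3] [0.15, -0.14, -0.24]
```

```bash
python3 -m handwheel '{"rows":[[[-12,11.6,0],[0,0,0],1],[[-12,11.6,20],[0,0,0],1],[[-12,11.6,36],[0,0,0],1],[[-12,11.6,36],[0,0,0],1],[[-12,11.6,36],[0,0,0],1]]}'
python3 - <<'E'
from h import *
s=sense()
for n in("side","top"):
    for k in range(3):
        c=cam(n)
        print(n,[(t,np.round(mark_of(t,n)[0]["position"],4).tolist()) for t in("driver","latch_slot","latch_rim","driver_grip") if mark_of(t,n)])
    if n=="side":
        u,v=proj(c,[.511,.091,.12])[0].astype(int); print(u,v); save(c,"pics/over1.png",(u-50,v-50,u+50,v+35),7)
E
```

```text
time_s: 8.4
tool_pos: [0.5118, 0.0898, 0.4039]
orientation: [3.14, -0.001, -2.11]
ft_force: [0.1, 0.1, -1.6]
gripper_width: 0.0313
finger_force: 90.5
side [('driver', [0.5779, -0.3116, 0.0358]), ('latch_slot', [0.5105, 0.0927, 0.0822]), ('latch_rim', [0.5074, 0.0919, 0.0946]), ('driver_grip', [0.5082, 0.0853, 0.2402])]
side [('driver', [0.5145, 0.0903, 0.1154]), ('latch_slot', [0.5127, 0.0892, 0.2398]), ('latch_rim', [0.5097, 0.0909, 0.0934]), ('driver_grip', [0.5098, 0.089, 0.2429])]
side [('driver', [0.5805, -0.3123, 0.0363]), ('latch_slot', [0.5061, 0.0928, 0.0855]), ('latch_rim', [0.5116, 0.0895, 0.0924]), ('driver_grip', [0.5687, -0.4461, 0.0183])]
272 201
top [('driver', [0.5806, -0.3096, 0.0336]), ('latch_slot', [0.5091, 0.0906, 0.0814]), ('latch_rim', [0.5094, 0.0918, 0.0804]), ('driver_grip', [0.5629, -0.4434, 0.0148])]
top [('driver', [0.5845, -0.3101, 0.0332]), ('latch_slot', [0.5097, 0.0869, 0.0807]), ('latch_rim', [0.5061, 0.0892, 0.0957]), ('driver_grip', [0.5679, -0.4424, 0.0168])]
top [('driver', [0.5132, 0.0914, 0.1137]), ('latch_slot', [0.509, 0.0868, 0.0823]), ('latch_rim', [0.5054, 0.0913, 0.0936]), ('driver_grip', [0.5119, 0.0903, 0.2487])]
```

View pics/over1.png

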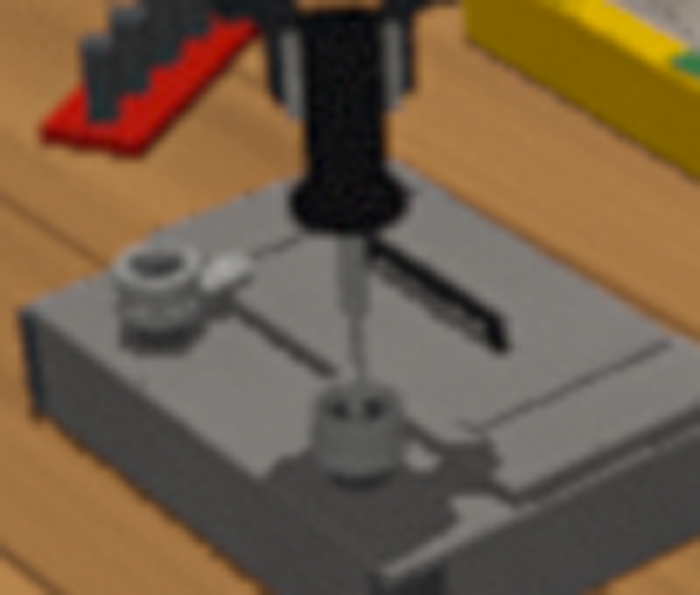

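The blade is edge-on to the side camera, straight above the latch recess: tip at crop (358,382), rim centre at about (359,400). I'll check this numerically and refine the latch position with a rim fit.

Run:
```python
from h import *
c=cam("side"); t0=cv2.imread("pics/top0.png"); ct=cam("top")
p=np.array(sense()["tool_pos"]); print(p)
print("tip pred",proj(c,[p[0],p[1],p[2]-.2914]),"obs 273.1,205.5")
for q in([.5095,.091,.096],[.5115,.0912,.096]): print("rim",proj(c,q),"obs 273.3,208; top",proj(ct,q))
# case corner check in the start top picture + enlarged latch with circles
u,v=237,203; S=16; cr=cv2.resize(t0[v-16:v+16,u-24:u+24],None,fx=S,fy=S,interpolation=2)
for q,col in(((.5095,.091,.096),(0,255,0)),((.5115,.0912,.096),(0,0,255))):
    for r in(.0195,.0135):
        h=((proj(ct,circ(r,0)+q)-[u-24,v-16]+.5)*S).astype(np.int32); cv2.polylines(cr,[h],True,col,1)
    a=np.array([[np.cos(1.04),np.sin(1.04),0]])
    h=((proj(ct,np.array(q)+[0,0,-.006]+a*np.array([[-.0135],[.0135]]))-[u-24,v-16]+.5)*S).astype(np.int32); cv2.polylines(cr,[h],False,col,1)
cv2.imwrite("pics/rim.png",cr)
```

```text
[0.51182804 0.09083391 0.40473835]
tip pred [[272.71010557 202.90554813]] obs 273.1,205.5
rim [[272.32719663 208.21717141]] obs 273.3,208; top [[236.75081286 202.83336399]]
rim [[272.82215725 207.93993888]] obs 273.3,208; top [[236.70857106 202.15221714]]
```

View pics/rim.png

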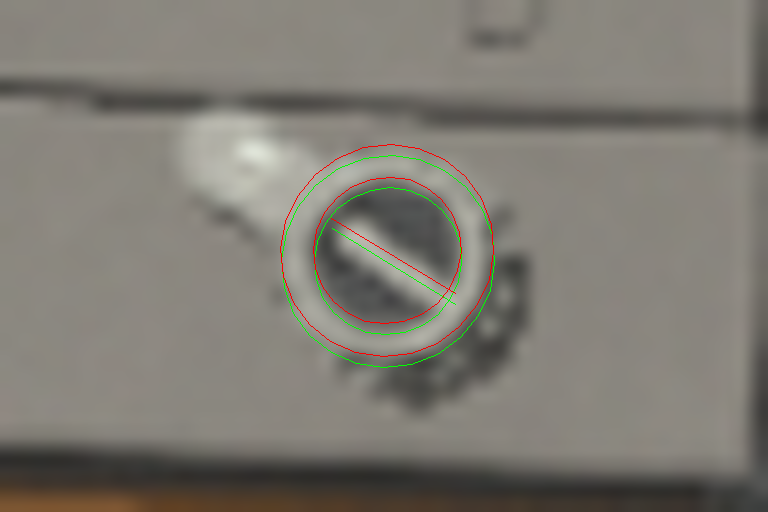

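```bash
python3 plan.py .5103 .0911 .386 4.17
```

```text
[0.6, 1.4, 18.7] [-0.0, 0.0, 0.27]
```

```bash
python3 -m handwheel '{"rows":[[[0.6,1.4,3],[0,0,0],1],[[0.6,1.4,8],[0,0,0],1],[[0.6,1.4,14],[0,0,0],1],[[0.6,1.4,18],[0,0,0],1],[[0.6,1.4,18.5],[0,0,0],1]]}'
python3 -m handwheel '{"rows":[[[0,0,2],[0,0,0],1],[[0,0,4],[0,0,0],1],[[0,0,6],[0,0,0],1],[[0,0,6],[0,0,0],1]]}'
```

```text
time_s: 11.7
tool_pos: [0.5099, 0.091, 0.3851]
orientation: [3.14, -0.001, -2.108]
ft_force: [-0.2, -0.1, -2.1]
gripper_width: 0.0314
finger_force: 90.5
time_s: 12.1
tool_pos: [0.5102, 0.091, 0.3799]
orientation: [3.141, -0.0, -2.108]
ft_force: [-0.6, 0.6, -2.6]
gripper_width: 0.0311
finger_force: 90.5
```

```bash
python3 -m handwheel '{"rows":[[[0,0,1],[0,0,0],1],[[0,0,2],[0,0,0],1],[[0,0,3],[0,0,0],1],[[0,0,3],[0,0,0],1]]}'
python3 -m handwheel '{"rows":[[[0,0,1],[0,0,0],1],[[0,0,2],[0,0,0],1],[[0,0,3],[0,0,0],1],[[0,0,3],[0,0,0],1]]}'
```

```text
time_s: 12.5
tool_pos: [0.5103, 0.091, 0.3771]
orientation: [3.141, -0.0, -2.108]
ft_force: [-0.0, -0.0, -2.5]
gripper_width: 0.0312
finger_force: 90.5
time_s: 12.9
tool_pos: [0.5102, 0.091, 0.374]
orientation: [3.141, -0.0, -2.108]
ft_force: [0.5, -0.3, -2.6]
gripper_width: 0.0308
finger_force: 90.5
```

```bash
python3 -m handwheel '{"rows":[[[0,0,0.7],[0,0,0],1],[[0,0,1.5],[0,0,0],1],[[0,0,1.5],[0,0,0],1]]}'
python3 -m handwheel '{"rows":[[[0,0,0.7],[0,0,0],1],[[0,0,1.5],[0,0,0],1],[[0,0,1.5],[0,0,0],1]]}'
```

```text
time_s: 13.2
tool_pos: [0.5104, 0.0911, 0.3733]
orientation: [-3.141, 0.0, -2.108]
ft_force: [-1.2, 0.3, 1.3]
gripper_width: 0.0311
finger_force: 91.4
time_s: 13.5
tool_pos: [0.5104, 0.0911, 0.3732]
orientation: [-3.141, 0.001, -2.108]
ft_force: [-3.5, 0.2, 8.9]
gripper_width: 0.0312
finger_force: 92.5
```

The blade bottomed at exactly the predicted height (TCP 0.3733, tip 82 mm). Turning clockwise.

```bash
python3 -m handwheel '{"rows":[[[0,0,0],[0,0,5],1],[[0,0,0],[0,0,10],1],[[0,0,0],[0,0,15],1],[[0,0,0],[0,0,20],1],[[0,0,0],[0,0,20],1]]}'
python3 -c "from h import *;print(sense()['wrist_torque'])"
python3 -m handwheel '{"rows":[[[0,0,0],[0,0,5],1],[[0,0,0],[0,0,10],1],[[0,0,0],[0,0,15],1],[[0,0,0],[0,0,20],1],[[0,0,0],[0,0,20],1]]}'
python3 -c "from h import *;print(sense()['wrist_torque'])"
```

```text
time_s: 14.0
tool_pos: [0.5107, 0.0914, 0.3732]
orientation: [-3.141, 0.003, -2.458]
ft_force: [-2.8, 0.9, 7.6]
gripper_width: 0.0311
finger_force: 92.0
[0.36565762 0.76915875 0.0678687 ]
time_s: 14.5
tool_pos: [0.5109, 0.0913, 0.3732]
orientation: [3.141, 0.003, -2.807]
ft_force: [-2.4, 0.3, 7.0]
gripper_width: 0.031
finger_force: 91.9
[0.24568851 0.63494236 0.09499056]
```

```bash
python3 -m handwheel '{"rows":[[[0,0,0],[0,0,5],1],[[0,0,0],[0,0,10],1],[[0,0,0],[0,0,15],1],[[0,0,0],[0,0,20],1],[[0,0,0],[0,0,22],1]]}'
python3 -c "from h import *;print(sense()['wrist_torque'])"
python3 -m handwheel '{"rows":[[[0,0,0],[0,0,3],1],[[0,0,0],[0,0,6],1],[[0,0,0],[0,0,8],1],[[0,0,0],[0,0,8],1]]}'
python3 -c "from h import *;print(sense()['wrist_torque'])"
```

```text
time_s: 15.0
tool_pos: [0.5111, 0.0912, 0.3732]
orientation: [3.141, 0.003, 3.091]
ft_force: [-2.0, -1.2, 6.9]
gripper_width: 0.031
finger_force: 91.8
[0.13624605 0.47815923 0.11344921]
time_s: 15.4
tool_pos: [0.5111, 0.0912, 0.3732]
orientation: [3.14, 0.003, 2.953]
ft_force: [-1.4, 0.1, 6.1]
gripper_width: 0.031
finger_force: 91.8
[0.07911596 0.44637453 0.095637  ]
```

```bash
for i in 1; do python3 -m handwheel '{"rows":[[[0,0,0],[0,0,2],1],[[0,0,0],[0,0,4],1],[[0,0,0],[0,0,4],1]]}'; python3 -c "from h import *;print(sense()['wrist_torque'])"; done
python3 - <<'E'
from h import *
c=cam("side"); u,v=272,201; save(c,"pics/turned.png",(u-50,v-50,u+50,v+35),7)
E
```

```text
time_s: 15.7
tool_pos: [0.5111, 0.0912, 0.3732]
orientation: [3.14, 0.004, 2.884]
ft_force: [-0.9, 0.1, 6.2]
gripper_width: 0.0312
finger_force: 91.8
[0.04163854 0.38112755 0.20459159]
```

View pics/turned.png

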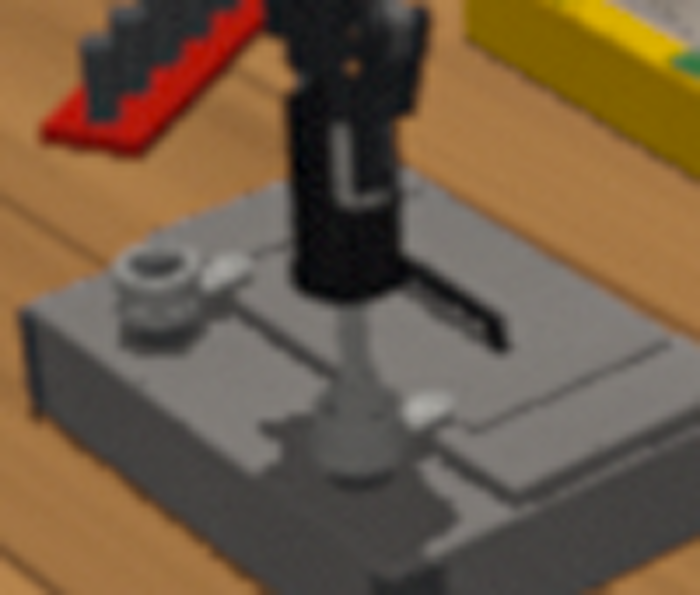

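The bar now points over the lid edge at crop (430,410), parallel to the locked latch's bar at (225,272). The torque is rising, so it's at the stop. One more firm nudge, then I'll centre the blade in its play and lift.

```bash
python3 -m handwheel '{"rows":[[[0,0,0],[0,0,2],1],[[0,0,0],[0,0,3],1],[[0,0,0],[0,0,3],1],[[0,0,0],[0,0,3],1]]}'; python3 -c "from h import *;print(sense()['wrist_torque'])"
python3 -m handwheel '{"rows":[[[0,0,-1],[0,0,-4],1],[[0,0,-2],[0,0,-9],1],[[0,0,-2],[0,0,-11],1],[[0,0,-10],[0,0,-11],1],[[0,0,-25],[0,0,-11],1]]}'
python3 -m handwheel '{"rows":[[[0,0,-20],[0,0,0],1],[[0,0,-45],[0,0,0],1],[[0,0,-45],[0,0,0],1]]}'
python3 plan.py .56 -.13 .45 3.06 .4562 -.3372 .43 3.06
python3 - <<'E'
from h import *
for n in("top","side"):
    c=cam(n); print([(np.round(m["position"],4).tolist(),round(m["score"],2)) for m in mark_of("rack_hole0",n)])
E
```

```text
time_s: 16.15
tool_pos: [0.5111, 0.0912, 0.3732]
orientation: [3.14, 0.004, 2.833]
ft_force: [-1.2, -0.9, 6.4]
gripper_width: 0.0312
finger_force: 91.9
[-0.02257999  0.34616132  0.4659812 ]
time_s: 16.65
tool_pos: [0.5097, 0.091, 0.3952]
orientation: [-3.141, -0.003, 3.022]
ft_force: [0.4, -0.2, -2.9]
gripper_width: 0.0309
finger_force: 90.6
time_s: 16.95
tool_pos: [0.5116, 0.0911, 0.4451]
orientation: [3.14, 0.008, 3.022]
ft_force: [1.1, -0.0, -2.0]
gripper_width: 0.0307
finger_force: 90.7
[-74.4, -213.8, -4.6] [0.06, 0.44, -2.17]
[86.6, -215.0, 20.0] [0.0, 0.0, 0.0]
[([0.4612, -0.2279, 0.0928], 0.9), ([0.418, -0.5292, 0.0954], 0.74), ([0.2349, -0.2883, 0.0993], 0.73), ([0.2498, -0.3951, 0.1013], 0.64), ([0.4127, -0.6382, 0.0958], 0.62), ([0.4554, -0.3413, 0.0948], 0.59)]
[([0.4233, -0.5303, 0.0963], 0.89), ([0.2539, -0.3918, 0.0929], 0.85), ([0.4543, -0.3382, 0.097], 0.82), ([0.4629, -0.2274, 0.0912], 0.66), ([0.2304, -0.2843, 0.0959], 0.6), ([0.4171, -0.6409, 0.0955], 0.58)]
```

```bash
python3 -m handwheel '{"rows":[[[-15,-43,-2],[0,0,-0.5],1],[[-30,-86,-4],[0,0,-1],1],[[-45,-129,-5],[0,0,-2],1],[[-60,-172,-5],[0,0,-2.2],1],[[-74,-214,-5],[0,0,-2.2],1]]}' >/dev/null
python3 -m handwheel '{"rows":[[[6,-45,0],[0,0,0],1],[[18,-88,0],[0,0,0],1],[[38,-130,0],[0,0,0],1],[[60,-172,0],[0,0,0],1],[[82,-205,8],[0,0,0],1]]}' >/dev/null
python3 -m handwheel '{"rows":[[[0,0,8],[0,0,0],1],[[0,0,8],[0,0,0],1],[[0,0,8],[0,0,0],1]]}'
python3 plan.py .4555 -.3385 .40 3.06
```

```text
time_s: 18.45
tool_pos: [0.4603, -0.3272, 0.4289]
orientation: [3.14, -0.002, 3.062]
ft_force: [0.1, 0.6, -2.6]
gripper_width: 0.0308
finger_force: 91.0
[3.9, -11.7, 28.9] [0.12, -0.11, 0.11]
```

```bash
python3 -m handwheel '{"rows":[[[3.9,-11.7,0],[0,0,0],1],[[3.9,-11.7,10],[0,0,0],1],[[3.9,-11.7,20],[0,0,0],1],[[3.9,-11.7,29],[0,0,0],1],[[3.9,-11.7,29],[0,0,0],1]]}'
python3 plan.py .4555 -.3385 .385 3.06
```

```text
time_s: 18.95
tool_pos: [0.455, -0.3385, 0.3987]
orientation: [3.139, -0.003, 3.062]
ft_force: [-0.8, 0.6, -2.7]
gripper_width: 0.0313
finger_force: 91.3
[-0.6, -0.0, 13.7] [0.16, -0.2, 0.1]
```

Run:
```python
from h import *
c=cam("side"); p=np.array(sense()["tool_pos"]); u,v=proj(c,[*p[:2],.1])[0].astype(int)
save(c,"pics/overhole.png",(u-50,v-50,u+50,v+35),7)
print(proj(c,[[*p[:2],p[2]-.2914],[.4555,-.3385,.095]])-[u-50,v-50])
```

```text
[[50.49142545 47.57821393]
 [50.02659985 51.70268508]]
```

View pics/overhole.png

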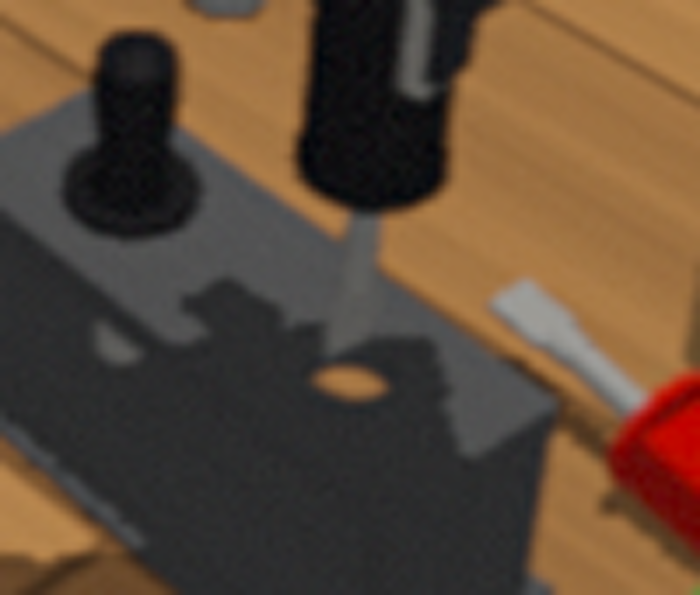

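The tip is at crop (348,355). The hole spans x 308–390 with its centre near (350,372), so they line up. I'll descend slowly and watch the force.

```bash
python3 -m handwheel '{"rows":[[[0,0,6],[0,0,0],1],[[0,0,12],[0,0,0],1],[[0,0,15],[0,0,0],1],[[0,0,18],[0,0,0],1],[[0,0,18],[0,0,0],1]]}'
```

```text
time_s: 19.5
tool_pos: [0.4553, -0.3392, 0.3827]
orientation: [3.141, -0.001, 3.061]
ft_force: [-1.0, -0.3, -3.1]
gripper_width: 0.0313
finger_force: 91.3
```

Free: the tip is 4 mm into the hole.

```bash
python3 -m handwheel '{"rows":[[[0,0,8],[0,0,0],1],[[0,0,16],[0,0,0],1],[[0,0,24],[0,0,0],1],[[0,0,32],[0,0,0],1],[[0,0,32],[0,0,0],1]]}'
python3 -m handwheel '{"rows":[[[0,0,10],[0,0,0],1],[[0,0,20],[0,0,0],1],[[0,0,30],[0,0,0],1],[[0,0,37],[0,0,0],1],[[0,0,37],[0,0,0],1]]}'
```

```text
time_s: 20.0
tool_pos: [0.4549, -0.3388, 0.3492]
orientation: [3.139, -0.003, 3.061]
ft_force: [0.1, 0.6, -2.2]
gripper_width: 0.031
finger_force: 91.3
time_s: 20.5
tool_pos: [0.4549, -0.3388, 0.3124]
orientation: [3.14, -0.003, 3.061]
ft_force: [-0.0, -0.4, -3.3]
gripper_width: 0.0314
finger_force: 91.3
```

```bash
python3 -m handwheel '{"rows":[[[0,0,0.8],[0,0,0],1],[[0,0,1.6],[0,0,0],1],[[0,0,1.6],[0,0,0],1]]}'
python3 -m handwheel '{"rows":[[[0,0,0],[0,0,0],0.5],[[0,0,0],[0,0,0],0.2],[[0,0,0],[0,0,0],0],[[0,0,0],[0,0,0],0],[[0,0,0],[0,0,0],0]]}'
python3 -m handwheel '{"rows":[[[0,0,-5],[0,0,0],0],[[0,0,-20],[0,0,0],0],[[0,0,-40],[0,0,0],0],[[0,0,-70],[0,0,0],0],[[0,0,-100],[0,0,0],0]]}'
```

```text
time_s: 20.8
tool_pos: [0.4556, -0.3395, 0.313]
orientation: [-3.141, 0.001, 3.061]
ft_force: [-0.3, 0.8, -2.9]
gripper_width: 0.031
finger_force: 91.3
time_s: 21.3
tool_pos: [0.4555, -0.3394, 0.3129]
orientation: [-3.141, 0.0, 3.061]
ft_force: [0.6, -0.2, 0.5]
gripper_width: 0.0853
finger_force: 0.0
time_s: 21.8
tool_pos: [0.4552, -0.3391, 0.4135]
orientation: [3.141, -0.001, 3.061]
ft_force: [0.3, -0.9, -0.5]
gripper_width: 0.0853
finger_force: 0.0
```

The picture allowance is used up, so the final check is numeric: the driver pose and the latch's bar.

```bash
python3 -m handwheel '{"rows":[[[0,10,-20],[0,0,0],0],[[0,50,-20],[0,0,0],0],[[0,95,-20],[0,0,0],0],[[0,140,-20],[0,0,0],0],[[0,140,-20],[0,0,0],0]]}' >/dev/null
python3 - <<'E'
from h import *
s=sense(); print(s["time_s"],s["tool_pos"],s["ft_force"])
c=cam("side")
for t in("driver","driver_grip","nut_driver","rack_hole1"): print(t,[(np.round(m["position"],3).tolist(),round(m["score"],2)) for m in mark_of(t,"side")][:5])
m=masknear("driver","side",c,[.456,-.339,.12])
if m is not None: print(fit([(c,m)],drv,np.array([.4555,-.339,.02,-.08]),np.array([.008,.008,.005,.15])))
ct=cam("top"); im=cv2.cvtColor(ct["img"],cv2.COLOR_RGB2GRAY).astype(float)
# bar brightness along direction yaw, r 38..46 mm, at bar height
def b(y): return np.mean([cv2.getRectSubPix(im.astype(np.float32),(1,1),tuple(map(float,proj(ct,[.5105+r*np.cos(y),.0912+r*np.sin(y),.085])[0])))[0,0] for r in(.034,.038,.042)])
print([(round(y,1),round(float(b(y)))) for y in np.arange(-.8,1.5,.1)])
E
```

```text
22.3 [ 0.46620879 -0.19569314  0.43312115] [-0.25434026 -0.39774645 -0.0132271 ]
driver [([0.58, -0.312, 0.037], 0.93), ([0.459, -0.337, 0.02], 0.85)]
driver_grip [([0.452, -0.343, 0.149], 0.79), ([0.568, -0.447, 0.02], 0.79)]
nut_driver [([0.467, -0.228, 0.024], 0.83)]
rack_hole1 [([0.427, -0.526, 0.096], 0.89), ([0.229, -0.284, 0.097], 0.83), ([0.413, -0.636, 0.093], 0.82), ([0.462, -0.224, 0.09], 0.73), ([0.456, -0.339, 0.094], 0.61)]
driver side 0.76 792 2.8
(array([ 0.4585895 , -0.33875412,  0.01473804,  0.19278237]), np.float64(0.0758657455444336))
[(np.float64(-0.8), 105), (np.float64(-0.7), 104), (np.float64(-0.6), 108), (np.float64(-0.5), 118), (np.float64(-0.4), 122), (np.float64(-0.3), 136), (np.float64(-0.2), 172), (np.float64(-0.1), 176), (np.float64(-0.0), 175), (np.float64(0.1), 170), (np.float64(0.2), 139), (np.float64(0.3), 126), (np.float64(0.4), 118), (np.float64(0.5), 109), (np.float64(0.6), 109), (np.float64(0.7), 107), (np.float64(0.8), 112), (np.float64(0.9), 129), (np.float64(1.0), 129), (np.float64(1.1), 129), (np.float64(1.2), 129), (np.float64(1.3), 129), (np.float64(1.4), 130)]
```

The bar is centred at yaw -0.04, which is the case's +x. The driver hangs upright in its hole with the tip at about 20 mm, and the nut driver hasn't moved. Handing in.

```bash
python3 -c "from rig import *;print(close_job())"
```

```text
the job is handed in; nothing more can be done
None
```

The job is handed in: the latch is turned to its stop with its bar over the lid edge, the screwdriver hangs released in its rack hole, and the round-handled driver is where it was; the close call returned no verdict.

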